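Slide a printing block out over the slab's edge

ROBOT

A 6-joint arm with a two-finger parallel gripper is mounted at the origin on the work surface. World frame = base frame: x ahead of the robot, y to its left, z up, the work surface at z = 0. Lengths are in mm, angles in degrees, forces in N, time in s.
With the tool pointing down it reaches from about 300 to 850 mm from the base axis. Payload 4.2 kg.
Tool frame: the origin (TCP) lies at the very end of the fingers, on their centre line; the grasp point (between the pads) lies 19 mm behind it (env.grasp_offset is the distance from the TCP to the grasp point, in mm); z points along the fingers, y is the line along which they close (so a half turn about z gives the same grasp; the last joint's range is limited). The gripper opens to 91 mm and grips with 3 to 60 N. Pads are 32 mm wide; open, the fingers measure 118 mm over their backs; the gripper's body (76 mm by 178 mm) begins 60 mm behind the grasp point.
Start: joints at [-72.823, 18.312, 89.639, -0, 72.044, -1.146], TCP at [180.77, -545.862, 213.976] pointing down, gripper open.
Joint ranges: [-177.97, 177.97], [-48.28, 115.42], [12.27, 149.76], [-77.06, 257.06], [2.81, 150.46], [-146.56, 146.56]. Speed limits (degrees/s): [147.25, 147.25, 180, 180, 180, 180].

INTERFACE

Orientations are given as [roll, pitch, yaw] about the fixed x, y, z axes, in that order (R = Rz(yaw) Ry(pitch) Rx(roll)).
In Python, from workcell import env gives the robot as it stands. The module is installed in compiled form; this text tells all that it offers.
- The arm moves only by the tool send_rows, never from a script. Its argument "motion" is a list of rows, each an object of numbers: "tx", "ty", "tz": the shift along the tool's x, y, z in units of 500 mm (1.0 is 500 mm); "rx", "ry", "rz": the turn, a rotation vector about the tool's x, y, z in units of 30 degrees (1.0 is 30 degrees); "gripper": the closure, from -1 (fully open) to 1 (shut). In form: [{"tx": .., "ty": .., "tz": .., "rx": .., "ry": .., "rz": .., "gripper": ..}, ...]. A call has 1 to 12 rows; each row shifts and turns the commanded pose from where the row before left it, along the tool's axes as they then stand; what a row does not reach is not made up. A row lasts 1/8 s, in which the tool goes at most 62.5 mm and 10.7 degrees, less where a joint would pass 70% of its speed; a pose out of reach is approached as far as the arm can. A call with a number of a shift or a turn outside -1 to 1 is refused whole. A call with a gripper value outside its range is refused whole. The fingers move at their own pace and stop on an object; "grip_force" is the grip in N (left out, the last holds). Time passes only in rows, so rows that do not move let the fingers close. It gives the time, the measured TCP pose, the force, the opening and the grip force at its end, in the units of the state.
- env.state(): the state, without advancing time (a new reading comes with each control period).
- env.grab_frame(name): name is "side" or "top"; returns a dict with "frame" (480x640x3 uint8, red, green, blue), "vertical_fov" (degrees; the focal length in pixels is half the picture's height over the tangent of half this angle, whatever the lens; pixels are square), "cx", "cy" (the principal point, pixels), "k1" (the pictures are not rectified: a ray, as slopes to the right and down, at radius r is drawn at 1 + k1 r^2 times it, then the intrinsics apply), "rvec" (rotation vector, rad) and "tvec" (3), from world to camera coordinates, as OpenCV has them. Camera axes: x right, y down, z forward; pixel columns grow to the right and rows downward; lengths in mm; the calibration is good to about 2 mm. A picture is of the moment at which its call begins. There is no depth.
- env.job_done(): hands the job in; it is judged then, once.
The state is a dict: "time_s": time; "qpos": joint angles; "qvel": joint speeds; "effort": joint torques, N m; "ee_pos": TCP position; "ee_rot": TCP orientation; "force": force on the tool from outside, world axes, zero at the start; "torque": the same for the moment, N m; "gripper_width": finger opening in mm; "gripper_force": force on a finger pad.
Only numpy, scipy, OpenCV 4.12 (cv2) and the standard library are available. Lean on these libraries where they do the work, as an engineer would, in place of code of your own. Each camera call takes 0.05 s, during which the arm holds its last target. There are 200 camera calls.

TASK

Using the fingertips only, push the wooden printing block carved with straight bars across the marble slab towards the slab's edge nearest the robot, until just its bare 40 mm margin sticks out squarely past that edge and the carved part is still on the slab, so that the printer can take it by the margin. Slide it flat on the slab, do not pick it up or tip it, and leave the block with the round carving and everything else where they are.

Things in the scene. Friction and masses are not known exactly. Their poses are not given: they have to be found in the camera images.
- slab: White marble inking slab, 340 (x) x 540 (y) x 30 mm high, fixed on the table, turned by up to 12 degrees. Origin: centre of its underside, on the table; its -x side is the edge nearest the robot. Both printing blocks lie flat on its top, 30 mm above the table.
- slab_edge (a point): Middle of the slab's top edge nearest the robot. x points across the slab away from the robot, y runs along this edge. The slab and its edge are square.
- bar_block: The block to push: loose flat plywood block, 120 (x) x 130 (y) mm, about 0.16 kg, four straight dark bars (along y) on top. Origin: centre of its underside. Its carved part is 80 mm long, 9 mm thick; the other 40 mm, its -x end towards the robot, is the bare margin, 8 mm thick. Starts about 10 to 100 mm short of the edge, in the left or right half of the slab, askew to it by up to 12 degrees.
- bar_block_line (a point): On the bar block's top, the middle of the line where the bare margin ends and the carved part begins, 40 mm from the margin's end, 20 mm from the block's centre. It must finally lie over the slab's edge.
- bar_block_back (a point): Middle of the bar block's top far edge (its +x end, away from the robot), 80 mm beyond the line. The slab is free behind this edge for at least 40 mm.
- ring_block: Bystander: loose block of the same size, wood and margin, carved with concentric rings (round), lying on the other half of the slab. Origin: centre of its underside.
- ink_jar: Bystander: small white jar with black cap, 44 mm across, 60 mm high, upright on the slab's middle between the blocks. Origin: centre of its underside.
- brush: Bystander: flat wooden brush about 157 mm long, 50 mm wide, 15 mm high, lying along the slab's far rim. Origin: at its underside where handle meets head; x points to the bristles.
- bowl: Bystander: white china bowl, 120 mm across, 62 mm high, on the table left of the slab. Origin: centre of its underside.
- baren: Bystander: black rubbing disc, 120 mm across, with a wooden grip bar, 26 mm high, on the table right of the slab. Origin: centre of its underside.
- brayer: Bystander: rubber hand roller, 100 mm wide, 40 mm high, handle towards the robot, on the table right of the slab. Origin: under the roller's middle.
- paste_pot: Bystander: white pot with black cap, 72 mm across, 85 mm high, on the table left of the slab. Origin: centre of its underside.
There are look-alikes about, which are no part of the job. Leave any red look-alike of the bar_block alone.

How it is judged:
By the outcome, as a careful person would: the job done as asked, in the order asked, and still so for the second after the job is handed in, with the robot touching nothing.
It also fails if it takes over 42 s, if anything falls off the work surface, if the arm or the gripper's body presses on something with over 40 N, if the wrist force passes 120 N, or if a joint passes its speed limit or range.

## Working session

There is one attempt and no reset: what is moved stays moved. The work goes in short steps, Python scripts to look and compute and a tool call to move; the robot and the scene stay as the last step left them, time stands still between calls to the robot, and variables do not carry over. Pictures are saved under pics/ and viewed, at most 10 in all, crops included, and the job is handed in when it is done.

Besides the shell and the picture viewer there is one more tool, called after "Request:" by a JSON object that holds its "op" and its "data". send_rows: Moves the arm, as the interface text tells. Shifts and turns lie within -1 to 1; 1 stands for 500 mm of shift or 30 degrees of turn. Its arguments: {"type":"object","properties":{"motion":{"type":"array"},"grip_force":{"type":"number"}},"required":["motion"]}

```bash
mkdir -p pics; cat > h.py <<'E'
import numpy as np, cv2
from workcell import env
def cam(name):
    d=env.grab_frame(name); f=240/np.tan(np.radians(d["vertical_fov"]/2))
    d["K"]=np.array([[f,0,d["cx"]],[0,f,d["cy"]],[0,0,1.]]); d["D"]=np.array([d["k1"],0,0,0,0.])
    d["R"]=cv2.Rodrigues(np.array(d["rvec"],float))[0]; d["t"]=np.array(d["tvec"],float).ravel(); return d
def ray(d,px,z):
    p=cv2.undistortPoints(np.array(px,float).reshape(-1,1,2),d["K"],d["D"]).reshape(-1,2)
    v=np.c_[p,np.ones(len(p))]@d["R"]; c=-d["R"].T@d["t"]
    return c+v*((z-c[2])/v[:,2])[:,None]
def proj(d,P):
    return cv2.projectPoints(np.array(P,float).reshape(-1,1,3),np.array(d["rvec"],float),d["t"],d["K"],d["D"])[0].reshape(-1,2)
def save(d,n): cv2.imwrite("pics/"+n,cv2.cvtColor(d["frame"],cv2.COLOR_RGB2BGR))
E
python3 - <<'E'
from h import *
for n in("top","side"):
    d=cam(n); save(d,n+"0.png"); print(n,-d["R"].T@d["t"],d["k1"],d["K"][0,0])
print(env.state())
E
```

```text
top [ 316.6960938    -1.16017902 1108.10786124] -0.01129559868389434 471.09365153317617
side [  96.05227945 1162.66334421  790.19569358] 0.011141601257547033 480.4626793364614
{'time_s': 0.1, 'qpos': array([-7.28231071e+01,  1.83483496e+01,  8.96979942e+01, -7.70377867e-04,
        7.20423312e+01, -1.14662705e+00]), 'qvel': array([-0.05260372, -0.13161899, -0.18813102, -0.05242213,  0.01036194,
        0.0276156 ]), 'effort': array([-1.17261952e-04, -4.13331771e+01, -2.32509327e+01,  7.28605594e-02,
        4.21808346e-02, -7.11369285e-05]), 'ee_pos': array([ 180.63258381, -545.43786699,  213.21024801]), 'ee_rot': array([-1.79911328e+02, -1.04214883e-03,  1.83237572e+01]), 'force': array([-0.28464684,  0.05640931,  0.111391  ]), 'torque': array([-0.01636829,  0.04440176, -0.02452425]), 'gripper_force': 0.0, 'gripper_width': 91.60994964540403}
```

View pics/top0.png

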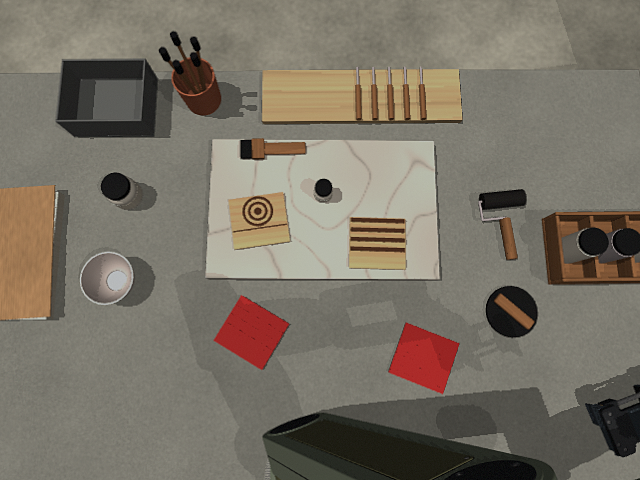

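View pics/side0.png

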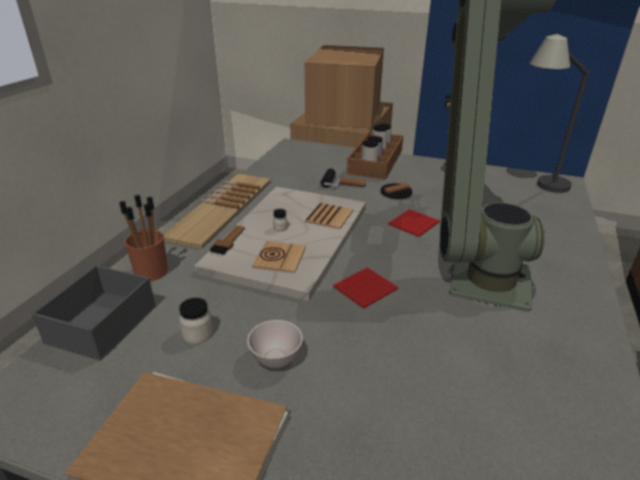

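Candidates in the top view are the bar block at (377,243), the ring block at (259,220), and red cloth-like squares at (252,332) and (424,357). By the description I choose (377,243), with four straight dark bars. The side view shows the same block at (330,215). Next I measure it and check it in a close crop.

```bash
cat >> h.py <<'E'
def fitline(p):
    vx,vy,x,y=cv2.fitLine(np.float32(p),cv2.DIST_HUBER,0,.01,.01).ravel(); return np.array([x,y]),np.array([vx,vy])
def slab(d):
    hsv=cv2.cvtColor(d["frame"],cv2.COLOR_RGB2HSV); m=((hsv[...,2]>185)&(hsv[...,1]<60)).astype(np.uint8)
    m=cv2.morphologyEx(m,cv2.MORPH_CLOSE,np.ones((5,5)))
    cs=cv2.findContours(m,cv2.RETR_EXTERNAL,cv2.CHAIN_APPROX_NONE)[0]; c=max(cs,key=cv2.contourArea)
    return c,m
def quad(P,it=3):
    """robust rectangle: fit each side of contour P (world xy) -> centre, angle(x axis), sides"""
    r=cv2.minAreaRect(np.float32(P)); b=cv2.boxPoints(r); L=[]
    for i in range(4):
        a,e=b[i],b[(i+1)%4]; u=(e-a)/np.linalg.norm(e-a); n=np.array([-u[1],u[0]]); s=(P-a)@u; w=np.abs((P-a)@n)
        k=(w<8)&(s>10)&(s<np.linalg.norm(e-a)-10); L.append(fitline(P[k]))
    C=[]
    for i in range(4):
        (p,u),(q,v)=L[i],L[(i+1)%4]; s=np.linalg.solve(np.c_[u,-v],q-p); C.append(p+s[0]*u)
    return np.array(C)
def block(d,z=39,win=(335,205,425,300)):
    x0,y0,x1,y1=win; hsv=cv2.cvtColor(d["frame"],cv2.COLOR_RGB2HSV)
    m=np.zeros(hsv.shape[:2],np.uint8); s=hsv[y0:y1,x0:x1].astype(int)
    m[y0:y1,x0:x1]=((s[...,1]>75)&(s[...,0]>3)&(s[...,0]<32)&(s[...,2]>35))
    m=cv2.morphologyEx(m,cv2.MORPH_CLOSE,np.ones((5,5)))
    c=max(cv2.findContours(m,cv2.RETR_EXTERNAL,cv2.CHAIN_APPROX_NONE)[0],key=cv2.contourArea)
    return quad(ray(d,c.reshape(-1,2),z)[:,:2])
E
python3 - <<'E'
from h import *
np.set_printoptions(precision=1,suppress=True)
d=cam("top")
c,m=slab(d); S=quad(ray(d,c.reshape(-1,2),30)[:,:2]); print("slab",S, np.linalg.norm(S-np.roll(S,-1,0),axis=1))
B=block(d); print("block",B,np.linalg.norm(B-np.roll(B,-1,0),axis=1))
for n,Q in(("slab",S),("block",B)):
    for i in range(4):
        e=Q[(i+1)%4]-Q[i]; print(n,i,np.degrees(np.arctan2(e[1],e[0])))
im=cv2.cvtColor(d["frame"],cv2.COLOR_RGB2BGR)[190:300,310:450]; im=cv2.resize(im,None,fx=5,fy=5,interpolation=cv2.INTER_CUBIC)
for Q,z in((S,30),(B,39)):
    p=(proj(d,np.c_[Q,np.full(4,z)])-[310,190]+.5)*5; cv2.polylines(im,[np.int32(p)],True,(255,0,255),1)
cv2.imwrite("pics/crop.png",im)
E
```

```text
Traceback (most recent call last):
  File "h.py", line 26, in quad
    k=(w<8)&(s>10)&(s<np.linalg.norm(e-a)-10); L.append(fitline(P[k]))
                                                        ~~~~~~~^^^^^^
  File "h.py", line 15, in fitline
    vx,vy,x,y=cv2.fitLine(np.float32(p),cv2.DIST_HUBER,0,.01,.01).ravel(); return np.array([x,y]),np.array([vx,vy])
              ~~~~~~~~~~~^^^^^^^^^^^^^^^^^^^^^^^^^^^^^^^^^^^^^^^^
cv2.error: OpenCV(4.12.0) /io/opencv/modules/imgproc/src/linefit.cpp:50: error: (-215:Assertion failed) count > 0 in function 'fitLine2D_wods'
```

```bash
cat > m.py <<'E'
from h import *
np.set_printoptions(precision=1,suppress=True)
d=cam("top"); hsv=cv2.cvtColor(d["frame"],cv2.COLOR_RGB2HSV)
print(hsv[270,225],hsv[270:284,300].tolist(),hsv[265,430:446].tolist())
def go():
    m=np.zeros((480,640),np.uint8); w=hsv[125:295,195:455]; m[125:295,195:455]=(w[...,2]>165)|(w[...,1]>75)
    m=cv2.morphologyEx(m,cv2.MORPH_OPEN,np.ones((3,3)))
    c=max(cv2.findContours(m,cv2.RETR_EXTERNAL,cv2.CHAIN_APPROX_NONE)[0],key=cv2.contourArea)
    print(cv2.boundingRect(c))
    S=quad(ray(d,c.reshape(-1,2),30)[:,:2]); B=block(d)
    for n,Q in(("slab",S),("block",B)):
        print(n,Q.tolist())
        for i in range(4):
            e=Q[(i+1)%4]-Q[i]; print(i,np.linalg.norm(e),np.degrees(np.arctan2(e[1],e[0])))
    im=cv2.cvtColor(d["frame"],cv2.COLOR_RGB2BGR)[190:300,310:450]; im=cv2.resize(im,None,fx=5,fy=5,interpolation=cv2.INTER_CUBIC)
    for Q,z in((S,30),(B,39)):
        p=(proj(d,np.c_[Q,np.full(4,z)])-[310,190]+.5)*5; cv2.polylines(im,[np.int32(p)],True,(255,0,255),1)
    cv2.imwrite("pics/crop.png",im)
go()
E
python3 m.py
```

```text
[ 32  21 184] [[34, 19, 186], [36, 21, 186], [36, 21, 184], [36, 20, 187], [34, 19, 185], [34, 21, 185], [36, 20, 187], [34, 19, 190], [18, 27, 170], [19, 35, 58], [27, 28, 81], [25, 24, 127], [28, 24, 127], [27, 22, 126]] [[19, 31, 181], [20, 34, 182], [19, 34, 182], [19, 36, 178], [18, 34, 172], [19, 35, 159], [17, 34, 158], [18, 36, 178], [19, 33, 196], [19, 33, 86], [20, 23, 67], [25, 27, 125], [21, 26, 129], [28, 24, 129], [28, 24, 126], [23, 26, 126]]
(206, 138, 233, 141)
slab [[766.755615234375, -288.5296630859375], [777.4019775390625, 244.5870819091797], [441.5711669921875, 251.92039489746094], [432.1356506347656, -282.3272399902344]]
0 533.223 88.85595
1 335.9109 178.74905
2 534.33093 -91.01181
3 334.67746 -1.0618972
block [[572.3757934570312, -210.61965942382812], [577.3333740234375, -82.67959594726562], [460.04144287109375, -76.38887023925781], [454.104736328125, -205.29083251953125]]
0 128.03609 87.78094
1 117.46051 176.93
2 129.0386 -92.63695
3 118.391045 -2.5797768
```

View pics/crop.png

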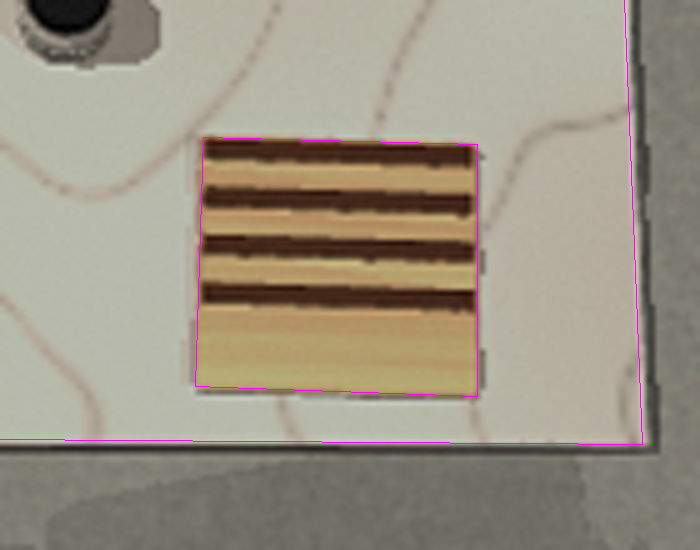

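The crop shows the bar block alone: four dark bars, with its bare margin at the bottom facing the near edge (row ~440 in the crop). The measurements, with the poses used for the plan:

| Item | Value |
|---|---|
| Slab yaw | about -1.1° |
| Block yaw | about -2.6° |
| Block centre | (516, -144) |
| Near edge at that y | x ≈ 432.6 |
| Push needed | about 63 mm |

The plan is to open the fingers to straddle the back edge as two contacts, with the tool square to the slab, and push towards the robot.

Request:
{"op": "send_rows", "data": {"motion": [{"rz":0.323,"gripper":-1},{"rz":0.323,"gripper":-1},{"tx":0.083,"ty":-0.082,"gripper":-1},{"tx":0.083,"ty":-0.082,"gripper":-1},{"tx":0.083,"ty":-0.082,"gripper":-1},{"tx":0.083,"ty":-0.082,"gripper":-1},{"tx":0.083,"ty":-0.082,"gripper":-1},{"tx":0.083,"ty":-0.082,"gripper":-1},{"tx":0.083,"ty":-0.082,"gripper":-1},{"tx":0.083,"ty":-0.082,"gripper":-1},{"tx":0.083,"ty":-0.082,"gripper":-1},{"tx":0.083,"ty":-0.082,"gripper":-1}]}}

```text
invalid input at $.motion[0]: expected keys tx, ty, tz, rx, ry, rz, gripper
```

Request:
{"op": "send_rows", "data": {"motion": [{"gripper":-1},{"gripper":-1}]}}

```text
invalid input at $.motion[0]: expected keys tx, ty, tz, rx, ry, rz, gripper
```

Request:
{"op": "send_rows", "data": {"motion": [{"tx":0,"ty":0,"tz":0,"rx":0,"ry":0,"rz":0.323,"gripper":-1},{"tx":0,"ty":0,"tz":0,"rx":0,"ry":0,"rz":0.323,"gripper":-1},{"tx":0.083,"ty":-0.082,"tz":0,"rx":0,"ry":0,"rz":0,"gripper":-1},{"tx":0.083,"ty":-0.082,"tz":0,"rx":0,"ry":0,"rz":0,"gripper":-1},{"tx":0.083,"ty":-0.082,"tz":0,"rx":0,"ry":0,"rz":0,"gripper":-1},{"tx":0.083,"ty":-0.082,"tz":0,"rx":0,"ry":0,"rz":0,"gripper":-1},{"tx":0.083,"ty":-0.082,"tz":0,"rx":0,"ry":0,"rz":0,"gripper":-1},{"tx":0.083,"ty":-0.082,"tz":0,"rx":0,"ry":0,"rz":0,"gripper":-1},{"tx":0.083,"ty":-0.082,"tz":0,"rx":0,"ry":0,"rz":0,"gripper":-1},{"tx":0.083,"ty":-0.082,"tz":0,"rx":0,"ry":0,"rz":0,"gripper":-1},{"tx":0.083,"ty":-0.082,"tz":0,"rx":0,"ry":0,"rz":0,"gripper":-1},{"tx":0.083,"ty":-0.082,"tz":0,"rx":0,"ry":0,"rz":0,"gripper":-1}]}}

```text
time_s: 1.7
ee_pos: [604.4, -142.1, 213.8]
ee_rot: [180.0, 0.0, -1.0]
force: [1.0, -1.0, 1.1]
gripper_width: 91.0
gripper_force: 0.0
```

Request:
{"op": "send_rows", "data": {"motion": [{"tx":0,"ty":0,"tz":0,"rx":0,"ry":0,"rz":0,"gripper":-1},{"tx":0,"ty":0,"tz":0,"rx":0,"ry":0,"rz":0,"gripper":-1}]}}

```text
time_s: 1.95
ee_pos: [602.7, -143.7, 213.5]
ee_rot: [180.0, 0.1, -1.0]
force: [-1.4, -0.0, -0.5]
gripper_width: 90.9
gripper_force: 0.0
```

Request:
{"op": "send_rows", "data": {"motion": [{"tx":0.006,"ty":0.006,"tz":0.08,"rx":0,"ry":0,"rz":0,"gripper":-1},{"tx":0,"ty":0,"tz":0.1,"rx":0,"ry":0,"rz":0,"gripper":-1},{"tx":0,"ty":0,"tz":0.1,"rx":0,"ry":0,"rz":0,"gripper":-1},{"tx":0,"ty":0,"tz":0.04,"rx":0,"ry":0,"rz":0,"gripper":-1},{"tx":0,"ty":0,"tz":0,"rx":0,"ry":0,"rz":0,"gripper":-1},{"tx":0,"ty":0,"tz":0,"rx":0,"ry":0,"rz":0,"gripper":-1}]}}

```text
time_s: 2.7
ee_pos: [606.6, -147.8, 55.4]
ee_rot: [180.0, -0.1, -1.1]
force: [0.0, 0.2, -0.1]
gripper_width: 91.2
gripper_force: 0.0
```

```bash
python3 - <<'E'
from h import *
s=env.state(); print(s["ee_pos"],s["ee_rot"],s["force"])
a=cam("top")["frame"][180:300,300:460]; b=cam("side")["frame"][170:270,250:390]
a=cv2.resize(a,(640,480),interpolation=cv2.INTER_CUBIC); cv2.imwrite("pics/near_top.png",a[...,::-1])
b=cv2.resize(b,(672,480),interpolation=cv2.INTER_CUBIC); cv2.imwrite("pics/near_side.png",b[...,::-1])
E
```

```text
[ 606.62160619 -147.75017687   55.39679025] [ 1.79958065e+02 -1.30364462e-01 -1.13203157e+00] [ 0.04863979  0.15847709 -0.129942  ]
```

View pics/near_side.png

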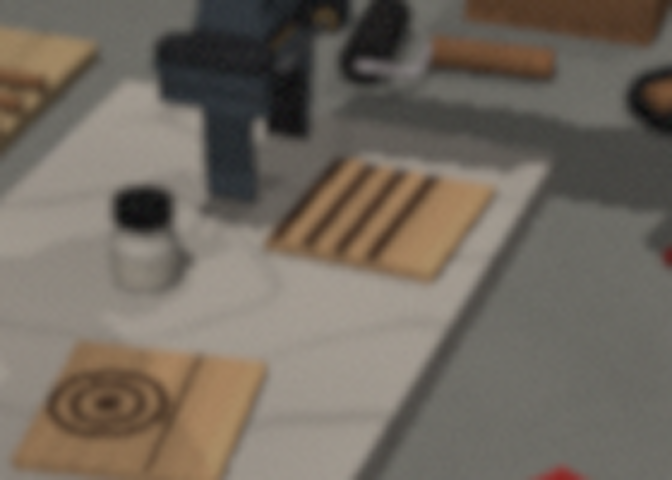

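The side crop shows both fingertips hanging clear behind the block's back edge (finger at (232,195), block edge at (310,200)) and clear of the jar at (145,240). I lower the fingers to the slab.

Request:
{"op": "send_rows", "data": {"motion": [{"tx":0,"ty":0,"tz":0.03,"rx":0,"ry":0,"rz":0,"gripper":-1},{"tx":0,"ty":0,"tz":0.012,"rx":0,"ry":0,"rz":0,"gripper":-1},{"tx":0,"ty":0,"tz":0,"rx":0,"ry":0,"rz":0,"gripper":-1},{"tx":0,"ty":0,"tz":0,"rx":0,"ry":0,"rz":0,"gripper":-1}]}}

```text
time_s: 3.3
ee_pos: [606.4, -146.6, 32.9]
ee_rot: [180.0, -0.0, -1.0]
force: [0.3, 0.3, -0.5]
gripper_width: 91.1
gripper_force: 0.0
```

Request:
{"op": "send_rows", "data": {"motion": [{"tx":-0.01,"ty":0,"tz":0,"rx":0,"ry":0,"rz":0,"gripper":-1},{"tx":-0.01,"ty":0,"tz":0,"rx":0,"ry":0,"rz":0,"gripper":-1},{"tx":-0.008,"ty":0,"tz":0,"rx":0,"ry":0,"rz":0,"gripper":-1},{"tx":-0.008,"ty":0,"tz":0,"rx":0,"ry":0,"rz":0,"gripper":-1},{"tx":-0.008,"ty":0,"tz":0,"rx":0,"ry":0,"rz":0,"gripper":-1},{"tx":-0.01,"ty":0,"tz":0,"rx":0,"ry":0,"rz":0,"gripper":-1},{"tx":-0.01,"ty":0,"tz":0,"rx":0,"ry":0,"rz":0,"gripper":-1},{"tx":-0.01,"ty":0,"tz":0,"rx":0,"ry":0,"rz":0,"gripper":-1},{"tx":-0.01,"ty":0,"tz":0,"rx":0,"ry":0,"rz":0,"gripper":-1},{"tx":-0.01,"ty":0,"tz":0,"rx":0,"ry":0,"rz":0,"gripper":-1},{"tx":0,"ty":0,"tz":0,"rx":0,"ry":0,"rz":0,"gripper":-1},{"tx":0,"ty":0,"tz":0,"rx":0,"ry":0,"rz":0,"gripper":-1}]}}

```text
time_s: 4.8
ee_pos: [558.7, -145.7, 32.7]
ee_rot: [-180.0, 0.1, -1.1]
force: [-0.3, 0.2, 0.1]
gripper_width: 91.1
gripper_force: 0.0
```

```bash
python3 - <<'E'
from h import *
s=env.state(); print(s["ee_pos"],s["ee_rot"],s["force"])
d=cam("top"); a=d["frame"][190:310,310:470]
a=cv2.resize(a,(640,480),interpolation=cv2.INTER_CUBIC); cv2.imwrite("pics/push1.png",a[...,::-1])
E
```

```text
[ 558.72956737 -145.71138288   32.7255907 ] [-1.79990644e+02  6.13503498e-02 -1.05878854e+00] [-0.3036166   0.20067806  0.09333543]
```

View pics/push1.png

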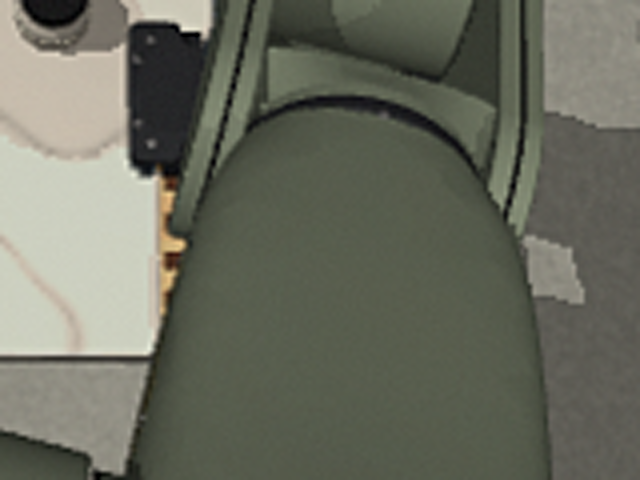

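The top crop shows the arm hiding the block: only its left side is visible, near (172,250). I push on to about 10 mm short, then back off and swing aside to measure.

Request:
{"op": "send_rows", "data": {"motion": [{"tx":-0.01,"ty":0,"tz":0,"rx":0,"ry":0,"rz":0,"gripper":-1},{"tx":-0.01,"ty":0,"tz":0,"rx":0,"ry":0,"rz":0,"gripper":-1},{"tx":-0.01,"ty":0,"tz":0,"rx":0,"ry":0,"rz":0,"gripper":-1},{"tx":-0.008,"ty":0,"tz":0,"rx":0,"ry":0,"rz":0,"gripper":-1},{"tx":0,"ty":0,"tz":0,"rx":0,"ry":0,"rz":0,"gripper":-1},{"tx":0,"ty":0,"tz":0,"rx":0,"ry":0,"rz":0,"gripper":-1},{"tx":0,"ty":0,"tz":0,"rx":0,"ry":0,"rz":0,"gripper":-1}]}}

```text
time_s: 5.72
ee_pos: [540.3, -145.5, 33.0]
ee_rot: [180.0, -0.0, -1.1]
force: [0.7, 0.7, -0.6]
gripper_width: 91.0
gripper_force: 0.0
```

Request:
{"op": "send_rows", "data": {"motion": [{"tx":0.02,"ty":0,"tz":0,"rx":0,"ry":0,"rz":0,"gripper":-1},{"tx":0,"ty":0,"tz":-0.1,"rx":0,"ry":0,"rz":0,"gripper":-1},{"tx":0,"ty":0,"tz":-0.1,"rx":0,"ry":0,"rz":0,"gripper":-1},{"tx":0,"ty":0.1,"tz":-0.06,"rx":0,"ry":0,"rz":0,"gripper":-1},{"tx":0,"ty":0.1,"tz":0,"rx":0,"ry":0,"rz":0,"gripper":-1},{"tx":0,"ty":0.1,"tz":0,"rx":0,"ry":0,"rz":0,"gripper":-1},{"tx":0,"ty":0.1,"tz":0,"rx":0,"ry":0,"rz":0,"gripper":-1},{"tx":0,"ty":0.1,"tz":0,"rx":0,"ry":0,"rz":0,"gripper":-1},{"tx":0,"ty":0.1,"tz":0,"rx":0,"ry":0,"rz":0,"gripper":-1},{"tx":0,"ty":0,"tz":0,"rx":0,"ry":0,"rz":0,"gripper":-1}]}}

```text
time_s: 6.98
ee_pos: [544.5, -449.3, 162.0]
ee_rot: [179.9, -0.0, -1.3]
force: [-0.1, 0.6, -1.0]
gripper_width: 91.3
gripper_force: 0.0
```

```bash
cat > q.py <<'E'
from h import *
import sys
np.set_printoptions(precision=1,suppress=True)
d=cam("top"); hsv=cv2.cvtColor(d["frame"],cv2.COLOR_RGB2HSV)
B=block(d,39,(335,205,425,325)); c=B.mean(0)
A=[np.degrees(np.arctan2(*(B[(i+1)%4]-B[i])[::-1])) for i in range(4)]
print(B.tolist(),c,A)
# dist of corners to edge
n=np.array([np.cos(np.radians(-1.07)),np.sin(np.radians(-1.07))]); e=np.array([435.0,-15.4])
print("corner dist to edge",(B-e)@n,"centre",(c-e)@n)
# line: dark bar nearest margin vs. slab edge in picture
a=d["frame"][200:320,310:470]; a=cv2.resize(a,(800,600),interpolation=cv2.INTER_CUBIC)
cv2.imwrite("pics/%s.png"%sys.argv[1],a[...,::-1])
E
python3 q.py look1
```

```text
[[518.8358154296875, -209.12025451660156], [520.0967407226562, -80.83763122558594], [402.50555419921875, -78.12062072753906], [401.11334228515625, -205.7946014404297]] [ 460.6 -143.5] [np.float32(89.436844), np.float32(178.67638), np.float32(-90.62475), np.float32(-1.6181719)]
corner dist to edge [ 87.4  86.3 -31.3 -30.3] centre 28.024946860944915
```

View pics/look1.png

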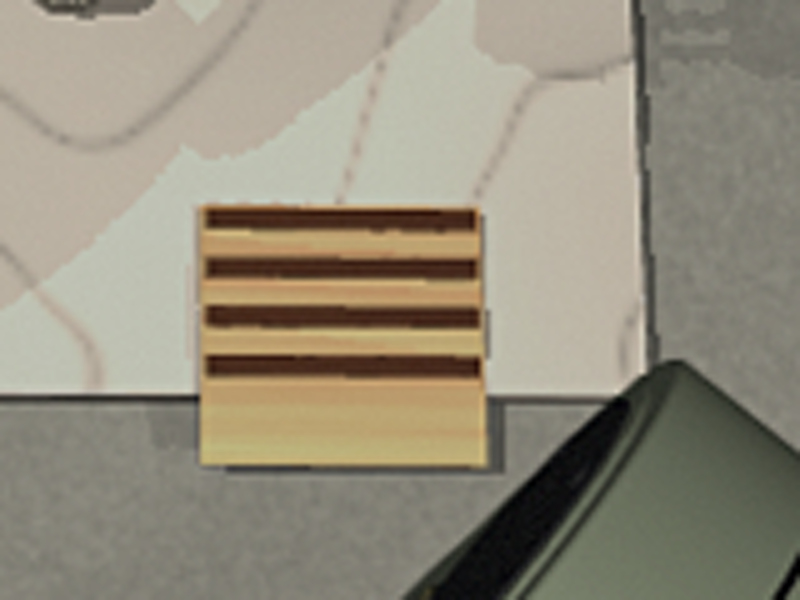

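The look shows the block square to the edge (yaw about -1.0° against -1.07° for the slab). Its margin sticks out about 32 mm (edge at crop row 397, block end at row 466). It still needs about 8 mm, so I go back and finish with a slow push.

Request:
{"op": "send_rows", "data": {"motion": [{"tx":0,"ty":-0.1,"tz":0,"rx":0,"ry":0,"rz":0,"gripper":-1},{"tx":0,"ty":-0.1,"tz":0,"rx":0,"ry":0,"rz":0,"gripper":-1},{"tx":0,"ty":-0.1,"tz":0,"rx":0,"ry":0,"rz":0,"gripper":-1},{"tx":0,"ty":-0.1,"tz":0,"rx":0,"ry":0,"rz":0,"gripper":-1},{"tx":0,"ty":-0.1,"tz":0,"rx":0,"ry":0,"rz":0,"gripper":-1},{"tx":0,"ty":-0.1,"tz":0,"rx":0,"ry":0,"rz":0,"gripper":-1},{"tx":0,"ty":0,"tz":0.1,"rx":0,"ry":0,"rz":0,"gripper":-1},{"tx":0,"ty":0,"tz":0.1,"rx":0,"ry":0,"rz":0,"gripper":-1},{"tx":0,"ty":0,"tz":0.03,"rx":0,"ry":0,"rz":0,"gripper":-1},{"tx":0,"ty":0,"tz":0,"rx":0,"ry":0,"rz":0,"gripper":-1},{"tx":0,"ty":0,"tz":0,"rx":0,"ry":0,"rz":0,"gripper":-1}]}}

```text
time_s: 8.4
ee_pos: [551.8, -145.9, 49.9]
ee_rot: [179.9, -0.2, -1.1]
force: [-0.8, -0.6, 0.4]
gripper_width: 91.4
gripper_force: 0.0
```

Request:
{"op": "send_rows", "data": {"motion": [{"tx":0,"ty":0,"tz":0.02,"rx":0,"ry":0,"rz":0,"gripper":-1},{"tx":0,"ty":0,"tz":0.012,"rx":0,"ry":0,"rz":0,"gripper":-1},{"tx":0,"ty":0,"tz":0,"rx":0,"ry":0,"rz":0,"gripper":-1},{"tx":0,"ty":0,"tz":0,"rx":0,"ry":0,"rz":0,"gripper":-1}]}}

```text
time_s: 8.9
ee_pos: [550.3, -145.7, 32.0]
ee_rot: [180.0, -0.0, -1.1]
force: [0.6, -0.4, 0.2]
gripper_width: 91.3
gripper_force: 0.0
```

Request:
{"op": "send_rows", "data": {"motion": [{"tx":-0.006,"ty":0,"tz":0,"rx":0,"ry":0,"rz":0,"gripper":-1},{"tx":-0.006,"ty":0,"tz":0,"rx":0,"ry":0,"rz":0,"gripper":-1},{"tx":-0.004,"ty":0,"tz":0,"rx":0,"ry":0,"rz":0,"gripper":-1},{"tx":-0.004,"ty":0,"tz":0,"rx":0,"ry":0,"rz":0,"gripper":-1},{"tx":-0.003,"ty":0,"tz":0,"rx":0,"ry":0,"rz":0,"gripper":-1},{"tx":-0.003,"ty":0,"tz":0,"rx":0,"ry":0,"rz":0,"gripper":-1},{"tx":-0.003,"ty":0,"tz":0,"rx":0,"ry":0,"rz":0,"gripper":-1},{"tx":-0.003,"ty":0,"tz":0,"rx":0,"ry":0,"rz":0,"gripper":-1},{"tx":-0.002,"ty":0,"tz":0,"rx":0,"ry":0,"rz":0,"gripper":-1},{"tx":0,"ty":0,"tz":0,"rx":0,"ry":0,"rz":0,"gripper":-1},{"tx":0,"ty":0,"tz":0,"rx":0,"ry":0,"rz":0,"gripper":-1}]}}

```text
time_s: 10.28
ee_pos: [533.1, -145.3, 31.9]
ee_rot: [180.0, 0.0, -1.1]
force: [0.2, -0.2, 0.3]
gripper_width: 91.3
gripper_force: 0.1
```

Request:
{"op": "send_rows", "data": {"motion": [{"tx":0.02,"ty":0,"tz":0,"rx":0,"ry":0,"rz":0,"gripper":-1},{"tx":0,"ty":0,"tz":-0.1,"rx":0,"ry":0,"rz":0,"gripper":-1},{"tx":0,"ty":0,"tz":-0.1,"rx":0,"ry":0,"rz":0,"gripper":-1},{"tx":0,"ty":0.1,"tz":-0.06,"rx":0,"ry":0,"rz":0,"gripper":-1},{"tx":0,"ty":0.1,"tz":0,"rx":0,"ry":0,"rz":0,"gripper":-1},{"tx":0,"ty":0.1,"tz":0,"rx":0,"ry":0,"rz":0,"gripper":-1},{"tx":0,"ty":0.1,"tz":0,"rx":0,"ry":0,"rz":0,"gripper":-1},{"tx":0,"ty":0.1,"tz":0,"rx":0,"ry":0,"rz":0,"gripper":-1},{"tx":0,"ty":0.1,"tz":0,"rx":0,"ry":0,"rz":0,"gripper":-1},{"tx":0,"ty":0,"tz":0,"rx":0,"ry":0,"rz":0,"gripper":-1}]}}

```text
time_s: 11.52
ee_pos: [537.3, -449.0, 161.0]
ee_rot: [179.9, 0.0, -1.3]
force: [-0.2, 0.1, 0.5]
gripper_width: 91.1
gripper_force: 0.0
```

```bash
python3 q.py look2
```

```text
[[511.7649841308594, -210.200439453125], [513.0464477539062, -80.67430114746094], [395.73431396484375, -77.96435546875], [394.3423767089844, -204.88848876953125]] [ 453.7 -143.4] [np.float32(89.43316), np.float32(178.67668), np.float32(-90.62832), np.float32(-2.590174)]
corner dist to edge [ 80.4  79.3 -38.1 -37.1] centre 21.109610463875207
```

View pics/look2.png

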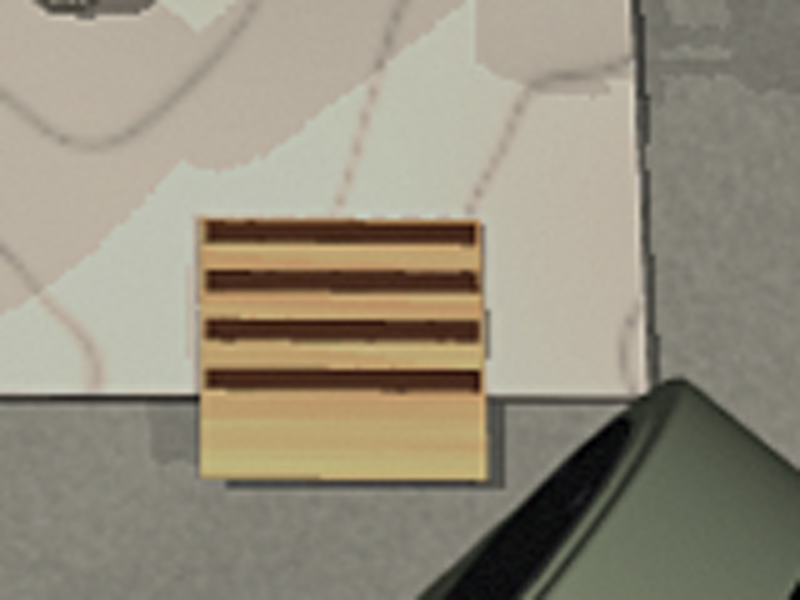

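The look shows the margin end at crop row 479 and the slab edge at row 396, about 1 mm short of 40 mm and square. One sub-pixel check decides whether a last nudge is worth making.

```bash
python3 - <<'E'
from h import *
np.set_printoptions(precision=2,suppress=True)
d=cam("top"); g=cv2.GaussianBlur(d["frame"].astype(np.float32),(3,1),0)
sat=g.max(2)-g.min(2); br=g.mean(2)
def cross(img,cols,r0,r1,down=True):
    out=[]
    for c in cols:
        p=img[r0:r1,c]; a,b=p[:3].mean(),p[-3:].mean() if down!='dark' else p.min(); t=(a+b)/2
        k=np.where((p[:-1]-t)*(p[1:]-t)<=0)[0]
        if len(k): k=k[0]; out.append((c,r0+k+(p[k]-t)/(p[k]-p[k+1]+1e-9)))
    return np.array(out)
def line(P,z):
    w=ray(d,P,z)[:,:2]; p,u=fitline(w); u=u*np.sign(u[1]); return p,u,np.degrees(np.arctan2(-u[0],u[1]))
sl=np.vstack([cross(br,range(215,344),270,282,'dark'),cross(br,range(412,430),270,282,'dark')])
E=line(sl,30); F=line(cross(sat,range(354,404),288,304),38); Bk=line(cross(sat,range(354,404),237,249),39)
n=np.array([E[1][1],-E[1][0]])
print("yaw slab",E[2],"front",F[2],"back",Bk[2]); print("front",(F[0]-E[0])@n,"back",(Bk[0]-E[0])@n)
print("margin/carve cols 360,380,400:\n",d["frame"][272:284,[360,380,400]].reshape(12,-1)); print(d["frame"][274:283,330])
E
```

```text
yaw slab -0.9977583 front -0.8194904 back -1.4567401
front -38.69508 back 82.34546
margin/carve cols 360,380,400:
 [[189 160 111 193 161 113 195 174 121]
 [153 123  86 186 154 109 184 152 107]
 [ 66  36  21  58  30  17  54  24  15]
 [ 74  44  28  76  45  30  72  43  28]
 [ 67  38  25  66  38  24  70  40  28]
 [ 82  61  40  91  65  43  81  52  35]
 [160 136  94 173 141  98 148 115  80]
 [195 163 114 191 154 107 195 156 108]
 [187 155 106 186 150 104 187 152 105]
 [186 156 108 186 154 106 187 157 110]
 [186 154 106 185 152 106 187 156 108]
 [186 160 111 185 156 109 186 156 108]]
[[185 174 160]
 [185 174 160]
 [187 177 162]
 [193 184 169]
 [180 175 165]
 [ 49  45  41]
 [ 88  86  79]
 [142 140 128]
 [136 134 124]]
```

The margin sticks out about 38.5 mm and is square within about 0.3°. I nudge it a further 1.5 mm.

Request:
{"op": "send_rows", "data": {"motion": [{"tx":0,"ty":-0.1,"tz":0,"rx":0,"ry":0,"rz":0,"gripper":-1},{"tx":0,"ty":-0.1,"tz":0,"rx":0,"ry":0,"rz":0,"gripper":-1},{"tx":0,"ty":-0.1,"tz":0,"rx":0,"ry":0,"rz":0,"gripper":-1},{"tx":0,"ty":-0.1,"tz":0,"rx":0,"ry":0,"rz":0,"gripper":-1},{"tx":0,"ty":-0.1,"tz":0,"rx":0,"ry":0,"rz":0,"gripper":-1},{"tx":0,"ty":-0.1,"tz":0,"rx":0,"ry":0,"rz":0,"gripper":-1},{"tx":0,"ty":0,"tz":0.1,"rx":0,"ry":0,"rz":0,"gripper":-1},{"tx":0,"ty":0,"tz":0.1,"rx":0,"ry":0,"rz":0,"gripper":-1},{"tx":0,"ty":0,"tz":0.04,"rx":0,"ry":0,"rz":0,"gripper":-1},{"tx":0,"ty":0,"tz":0.018,"rx":0,"ry":0,"rz":0,"gripper":-1},{"tx":0,"ty":0,"tz":0,"rx":0,"ry":0,"rz":0,"gripper":-1},{"tx":0,"ty":0,"tz":0,"rx":0,"ry":0,"rz":0,"gripper":-1}]}}

```text
time_s: 13.12
ee_pos: [544.1, -145.5, 34.2]
ee_rot: [180.0, -0.1, -1.0]
force: [0.0, -0.4, 0.2]
gripper_width: 91.4
gripper_force: 0.0
```

Request:
{"op": "send_rows", "data": {"motion": [{"tx":-0.006,"ty":0,"tz":0,"rx":0,"ry":0,"rz":0,"gripper":-1},{"tx":-0.006,"ty":0,"tz":0,"rx":0,"ry":0,"rz":0,"gripper":-1},{"tx":-0.004,"ty":0,"tz":0,"rx":0,"ry":0,"rz":0,"gripper":-1},{"tx":-0.003,"ty":0,"tz":0,"rx":0,"ry":0,"rz":0,"gripper":-1},{"tx":-0.002,"ty":0,"tz":0,"rx":0,"ry":0,"rz":0,"gripper":-1},{"tx":-0.002,"ty":0,"tz":0,"rx":0,"ry":0,"rz":0,"gripper":-1},{"tx":0,"ty":0,"tz":0,"rx":0,"ry":0,"rz":0,"gripper":-1},{"tx":0,"ty":0,"tz":0,"rx":0,"ry":0,"rz":0,"gripper":-1}]}}

```text
time_s: 14.12
ee_pos: [531.9, -145.3, 33.0]
ee_rot: [180.0, -0.0, -1.1]
force: [0.8, -0.3, 0.8]
gripper_width: 91.3
gripper_force: 0.3
```

Request:
{"op": "send_rows", "data": {"motion": [{"tx":0.02,"ty":0,"tz":0,"rx":0,"ry":0,"rz":0,"gripper":-1},{"tx":0,"ty":0,"tz":-0.1,"rx":0,"ry":0,"rz":0,"gripper":-1},{"tx":0,"ty":0,"tz":-0.1,"rx":0,"ry":0,"rz":0,"gripper":-1},{"tx":0,"ty":0.1,"tz":-0.06,"rx":0,"ry":0,"rz":0,"gripper":-1},{"tx":0,"ty":0.1,"tz":0,"rx":0,"ry":0,"rz":0,"gripper":-1},{"tx":0,"ty":0.1,"tz":0,"rx":0,"ry":0,"rz":0,"gripper":-1},{"tx":0,"ty":0.1,"tz":0,"rx":0,"ry":0,"rz":0,"gripper":-1},{"tx":0,"ty":0.1,"tz":0,"rx":0,"ry":0,"rz":0,"gripper":-1},{"tx":0,"ty":0.1,"tz":0,"rx":0,"ry":0,"rz":0,"gripper":-1},{"tx":0,"ty":0,"tz":0,"rx":0,"ry":0,"rz":0,"gripper":-1}]}}

```text
time_s: 15.38
ee_pos: [535.8, -449.0, 161.9]
ee_rot: [180.0, 0.0, -1.3]
force: [1.0, -0.7, 0.2]
gripper_width: 91.3
gripper_force: 0.0
```

```bash
python3 q.py look3; python3 - <<'E'
from h import *
save(cam("side"),"side_end.png")
E
```

```text
[[511.77227783203125, -209.46139526367188], [513.0465087890625, -80.6740493774414], [393.4822692871094, -77.91291046142578], [392.08013916015625, -205.2979278564453]] [ 452.6 -143.3] [np.float32(89.43313), np.float32(178.67708), np.float32(-90.63063), np.float32(-1.9922189)]
corner dist to edge [ 80.4  79.3 -40.3 -39.4] centre 19.981348144003185
```

View pics/look3.png

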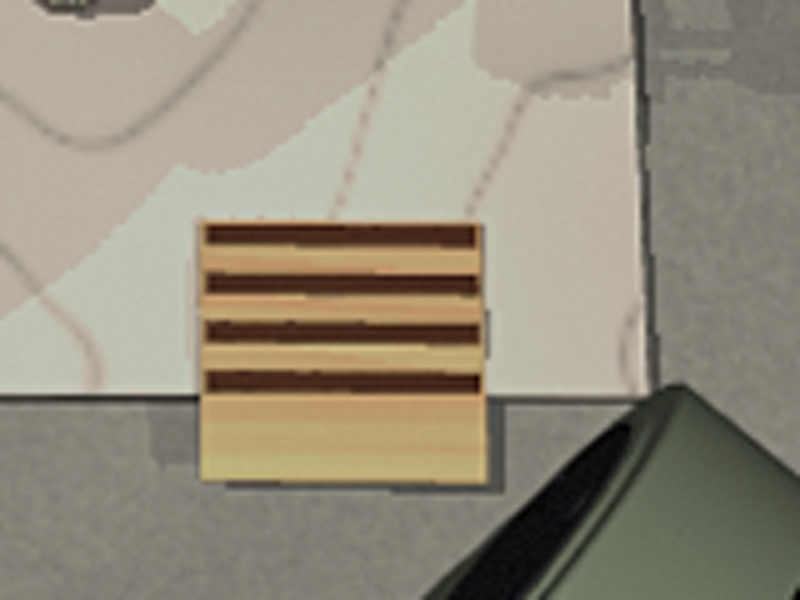

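View pics/side_end.png

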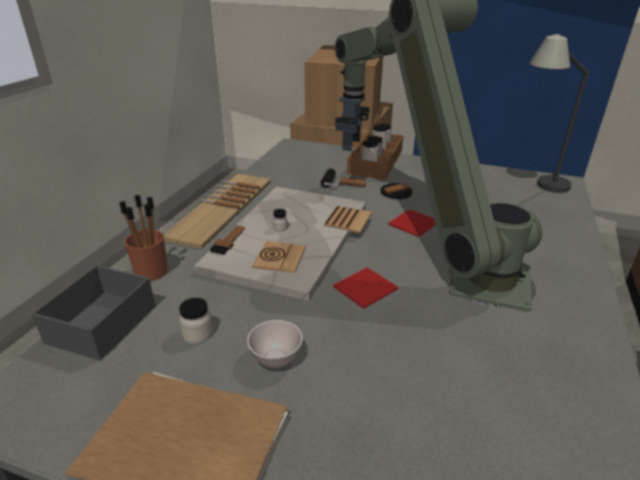

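The top crop shows the margin from the slab edge (row ~397) to its end (row ~482), square, with the last bar ending at row ~394, still on the slab. The side view shows the block lying flat at (350,220), the other items where they were, and the gripper clear of everything.

```bash
python3 -c "
from workcell import env; print(env.job_done())"
```

```text
the job is handed in; nothing more can be done
None
```

I pushed the bar block flat across the slab until about 40 mm of margin stuck out past the near edge (measured from the top view, within 1–2 mm). It is square to the edge within about half a degree, the carved part is still on the slab, nothing else looked moved, and I handed the job in at about 15.5 s.

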